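Slide an absorber plate out over the end of its ledge for the tongs

ROBOT

A 6-joint arm with a two-finger parallel gripper is mounted at the origin on the work surface; the furniture and walls round the work are solid. World frame = base frame: x ahead of the robot, y to its left, z up, the work surface at z = 0. Lengths are in m, angles in rad, forces in N, time in s.
With the tool pointing down it reaches from about 0.35 to 0.775 m from the base axis. Payload 5.5 kg.
Tool frame: the origin (TCP) lies on the centre line of the jaws, within the pads' length; the fingertips stand 11 mm ahead of it and the grasp point (between the pads) lies 8 mm behind it (env.tip_reach is the distance from the TCP to the fingertips, in m); z points along the fingers, x is the direction in which the jaws open and shut, and the axes are right-handed (so a half turn about z gives the same grasp; the last joint's range is limited). The gripper opens to 85 mm and grips with 20 to 120 N. Pads are 22 mm wide; open, the fingers measure 114 mm over their backs; the gripper's body (76 mm by 85 mm) begins 54 mm behind the grasp point. The pads swing forward as they close: fully open they stand 13 mm farther back than shut.
Start: joints at [1.093, 0.313, 0.046, 1.304, 0, 1.431], TCP at [0.191, 0.543, 0.242] pointing down, gripper open.
Joint ranges: [-2.76, 2.76], [-0.86, 1.69], [-1.03, 1.26], [-2.2, 2.34], [-1.47, 1.5], [-3.14, 3.14]. Speed limits (rad/s): [2.57, 2.57, 3.14, 3.14, 3.14, 3.14].

INTERFACE

Orientations are given as a unit quaternion [w, x, y, z].
In Python, from workcell import env gives the robot as it stands.
- The arm moves only by the tool carry_out, never from a script. Its argument "moves" is one flat list of numbers, 7 for each row, row after row: the gripper command: -1 is shut, 1 is fully open, values between are in proportion, then the shift along the tool's x, y, z in m, then the turn, a rotation vector about the tool's x, y, z in degrees. A call has exactly 5 rows; each row shifts and turns the pose as measured when the row begins, along the tool's axes as they then stand; what a row does not reach is not made up. A row lasts 1/8 s, in which the tool goes at most 62.5 mm and 10.7 degrees, less where a joint would pass 70% of its speed; a pose out of reach is approached as far as the arm can. A call is refused whole if a number of a shift passes 0.0625 or a number of a turn 10.7, either way. A call with a gripper value outside its range is refused whole. The fingers move at their own pace and stop on an object; "squeeze" is the grip in N (left out, the last holds). Time passes only in rows, so rows that do not move let the fingers close, or fill a call up. It gives the time, the measured TCP pose, the force and the opening at its end, in the units of the state.
- env.get_state(): the state, without advancing time (a new reading comes with each control period).
- env.read_camera(name): name is "scene" or "top"; returns the picture (420x560x3 uint8, red, green, blue); there is no depth.
- env.calibration(name): a dict with "camera_matrix" (3x3 intrinsics, pixels), "k1" (the pictures are not rectified: a ray, as slopes to the right and down, at radius r is drawn at 1 + k1 r^2 times it, then the intrinsics apply), "rvec" (rotation vector, rad) and "tvec" (3), from world to camera coordinates, as OpenCV has them. Camera axes: x right, y down, z forward; pixel columns grow to the right and rows downward; lengths in m; the calibration is good to about 2 mm. A picture is of the moment at which its call begins. calibration takes no time and is no camera call.
- env.hand_in(): hands the job in, once; it reports no verdict.
The state is a dict: "clock": time; "joint_pos": joint angles; "qvel": joint speeds; "tau": joint torques, N m; "tcp_pos": TCP position; "orientation": TCP orientation; "wrist_force": force on the tool from outside, world axes, zero at the start; "ft_torque": the same for the moment, N m; "finger_gap": finger opening in m.
Only numpy, scipy, OpenCV 4.12 (cv2) and the standard library are available. Lean on these libraries where they do the work, as an engineer would, in place of code of your own. Each camera call takes 0.05 s, during which the arm holds its last target. There are 200 camera calls.

TASK

The thin metal absorber plate lies flat on the low grey ledge and must be made ready for pick-up with tongs later. Without grasping or lifting anything, first push the free end of the stop bar that lies across the ledge round towards the left, open end until the bar is about in line with the guide rail, leaving the plate where it is; then push the plate from behind with the fingertips, along the rail, until about three and a half centimetres of it stick out past the open end. Leave it lying flat and roughly in line with the rail, do not let it fall, and do not disturb the things standing round.

Things in the scene. Friction and masses are not known exactly. Their poses are not given: they have to be found in the camera images.
- ledge: Low grey bench on the worktop (fixed; place and yaw vary): deck 320 mm long (its y, to the left), reaching from x = -50 to +52 mm (x points away from the robot), top 70 mm above the worktop. Origin on the worktop under the middle of the length; z up. A steel guide rail 10 mm thick, 14 mm high stands on the far side of the deck from y = -160 to +65 mm, its inner face at x = +40 mm. The open end is the left one, at y = +160 mm.
- ledge_end (a point): Middle of the upper edge of the ledge's left open end (ledge frame 0, 160, 70 mm); axes as the ledge's. Fixed near by (world): thin upright steel panel 130 mm tall at x = 0.51 m, y = -0.045 to 0.04 m; tall lead shield beyond x = 0.53, y = 0.04 m, its head at 0.3 to 0.5 m height: bring the hand in closer to the robot than that; wall trunking at y = -0.40 m.
- plate: Bare aluminium absorber plate, loose, 60 mm (its x, across the ledge) by 120 mm (its y, along the ledge) by 8 mm thick, about 0.16 kg, lying flat on the deck. Origin at the middle of its underside; z up; +y points to the open end. At the start its leading end is 40 to 85 mm short of the closed stop bar; it would tip off the end with more than 60 mm overhanging.
- plate_front (a point): Middle of the plate's leading (left) end face, 60 mm in +y from its origin, half-way up its thickness.
- stop_bar (a joint): Angle of the steel stop bar about its upright pivot, rad: 0 = closed, lying across the plate's way (pointing from the pivot along the ledge's -x, towards the robot); it grows clockwise seen from above, as the free end swings to the left (ledge +y); 1.57 = pointing along the ledge's +y, in line with the rail; end stop at 1.6. Starts between 0 and 0.25. Stays where it is left; a push of about 1 N at the free end turns it.
- bar_pivot (a point): Pivot axis of the stop bar, in line with the rail on the far side of the deck (ledge frame x +45, y +85 mm), 2.5 mm above the deck top, at the underside of the bar. The bar is 10 mm wide, 12 mm high, reaching 65 mm from the pivot axis; its hub is 15 mm across, 16 mm high.
- bar_pin (a point): Top centre of the upright round pin near the bar's free end, 10 mm across, 57 mm from the pivot axis; its top is 38.5 mm above the deck.
- lead_pig: small grey lead vial pot with a knobbed lid, 46 mm across, 84 mm tall; bystander, leave alone. Origin at the middle of its underside.
- big_vial: glass vial with crimped cap, 28 mm across, 57 mm tall; bystander, leave alone. Origin at the middle of its underside.
- small_vial: glass vial with crimped cap, 22 mm across, 46 mm tall; bystander, leave alone. Origin at the middle of its underside.
- red_jar: specimen jar with black screw lid, 68 mm across, 94 mm tall; bystander, leave alone. Origin at the middle of its underside.

How it is judged:
On the way, in this order (a step that is already met when the one before it is completed fails the run):
1. the stop bar is swung out (joint over 1.35 rad) while the plate is still within 12 mm of its starting place (value of joint stop_bar above 1.35 rad and distance of plate from where it was at the start of the episode below 0.012 m), for 0.2 s.
2. the plate's leading end is pushed at least 20 mm past the open end of the ledge (y of plate_front in the frame of ledge above 0.18 m), for 0.1 s.
At the end, for the whole second after the job is handed in: The stop bar stands open (over 1.35 rad); the plate's leading end is 20 to 50 mm past the ledge's open end, the plate flat on the deck (within 3 mm, tilt under 0.05 rad), in line with the rail within 0.2 rad, and at rest (value of joint stop_bar above 1.35 rad and y of plate_front in the frame of ledge between 0.18 and 0.21 m and angle between the y axis of plate and the y axis of ledge, either way round below 0.2 rad and z of plate in the frame of ledge between 0.067 and 0.073 m and angle between plate's own z axis and vertical below 0.05 rad and linear speed of plate below 0.01 m/s and angular speed of plate below 0.1 rad/s); the robot touches nothing.
It fails at once if the plate is lifted more than 8 mm off the deck, or tipped by more than 0.15 rad (z of plate in the frame of ledge above 0.078 m or angle between plate's own z axis and vertical above 0.15 rad).
It fails at once if the plate falls off the ledge (z of plate in the frame of ledge below 0.05 m).
It fails at once if one of the things standing round is moved more than 15 mm or knocked over (distance of any of lead_pig, big_vial, small_vial, red_jar from where it was at the start of the episode above 0.015 m or angle between any of lead_pig, big_vial, small_vial, red_jar's own z axis and vertical above 0.3 rad).
It also fails if it takes over 58 s, if anything falls off the work surface, if the arm or the gripper's body presses on something with over 40 N, if the wrist force passes 120 N, or if a joint passes its speed limit or range.

## Working session

There is one attempt and no reset: what is moved stays moved. The work goes in short steps, Python scripts to look and compute and a tool call to move; the robot and the scene stay as the last step left them, time stands still between calls to the robot, and variables do not carry over. Pictures are saved under pics/ and viewed, about 8 in all and at most 12, crops included, and the job is handed in when it is done.

Besides the shell and the picture viewer there is one more tool, called after "Emit:" in YAML: its name, and indented under it one key for each argument. carry_out: Moves the arm, as the interface text tells. Its arguments: {"type":"object","properties":{"moves":{"type":"array"},"squeeze":{"type":"number"}},"required":["moves"]}

```bash
mkdir -p pics; python3 - <<'E'
from workcell import env
import cv2
for n in("scene","top"):
    cv2.imwrite(f"pics/{n}0.png",env.read_camera(n)[:,:,::-1]); print(n,env.calibration(n))
s=env.get_state(); print({k:s[k] for k in("clock","tcp_pos","orientation","finger_gap")},env.tip_reach)
E
```

```text
scene {'camera_matrix': array([[425.45728252,   0.        , 279.77346116],
       [  0.        , 425.45728252, 212.18967361],
       [  0.        ,   0.        ,   1.        ]]), 'k1': -0.031623370229810946, 'rvec': array([ 2.13036653, -1.64328882,  0.43471933]), 'tvec': array([-0.1847094 ,  0.44856484,  0.69868731])}
top {'camera_matrix': array([[396.76002803,   0.        , 274.77147914],
       [  0.        , 396.76002803, 207.8791315 ],
       [  0.        ,   0.        ,   1.        ]]), 'k1': 0.002442509631525875, 'rvec': array([ 2.18108502, -2.13571594,  0.17221075]), 'tvec': array([-0.08618553,  0.50488905,  0.87424413])}
{'clock': 0.1, 'tcp_pos': array([0.19037569, 0.54209264, 0.24149007]), 'orientation': array([ 3.95369333e-04,  8.15906924e-01,  5.78182661e-01, -7.38350879e-04]), 'finger_gap': 0.08529905089944205} 0.011
```

View pics/scene0.png

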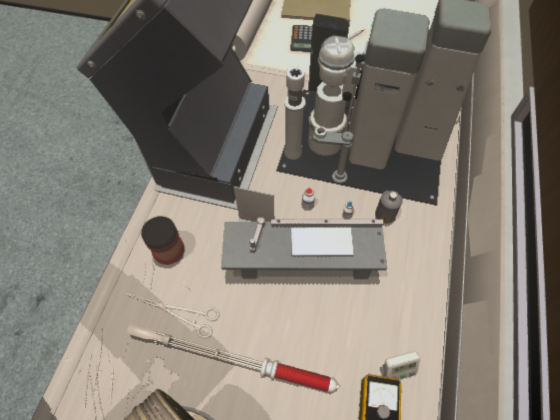

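View pics/top0.png

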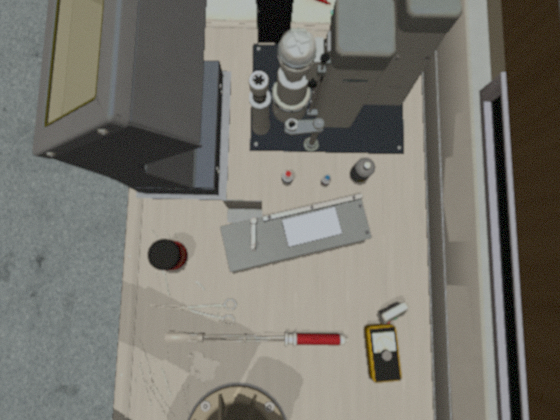

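The scene picture has the ledge at about (222-385, 220-275) with the plate at (290-353, 228-256). In the top picture the ledge is at (222-370, 196-270) with the bar at about (253, 218-248). I'll enlarge both.

```bash
python3 - <<'E'
import cv2
a=cv2.imread("pics/top0.png")[170:280,210:380]; cv2.imwrite("pics/top0c.png",cv2.resize(a,None,fx=4.7,fy=4.7,interpolation=cv2.INTER_CUBIC))
a=cv2.imread("pics/scene0.png")[180:290,215:395]; cv2.imwrite("pics/sc0c.png",cv2.resize(a,None,fx=4.4,fy=4.4,interpolation=cv2.INTER_CUBIC))
E
```

```text
(no output)
```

View pics/top0c.png

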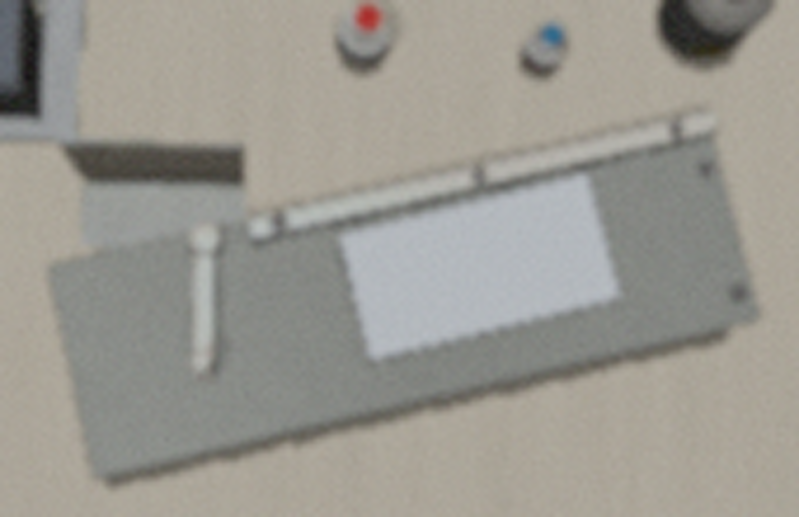

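View pics/sc0c.png

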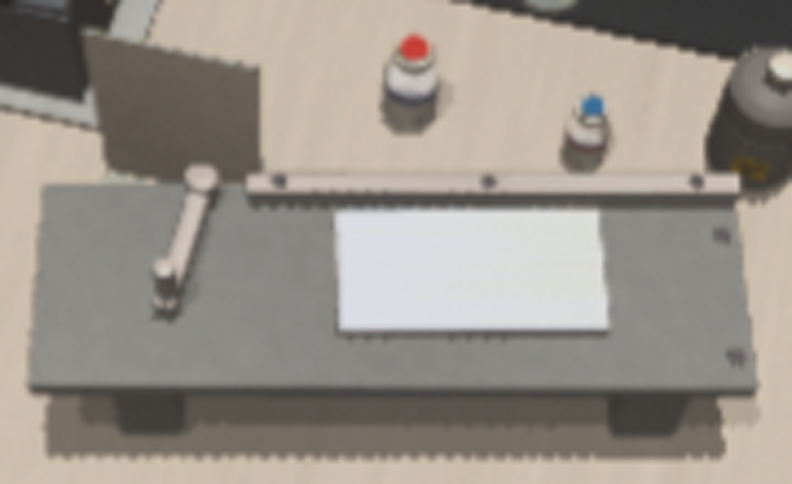

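The crops show the deck corners, the plate corners, the bar hub (top crop about (204,238)) and the pin (scene crop about (162,265)). I'll fit the poses by least squares over both views.

```bash
cat > h.py <<'E'
from workcell import env
import cv2, numpy as np
from scipy.optimize import least_squares
C={n:env.calibration(n) for n in("scene","top")}
def proj(n,P):
    c=C[n]; d=np.array([c["k1"],0,0,0.])
    return cv2.projectPoints(np.asarray(P,float).reshape(-1,1,3),c["rvec"],c["tvec"],c["camera_matrix"],d)[0].reshape(-1,2)
def pix(n,z,uv):  # pixel -> world at height z
    c=C[n]; d=np.array([c["k1"],0,0,0.]); u=cv2.undistortPoints(np.array(uv,float).reshape(-1,1,2),c["camera_matrix"],d).reshape(-1,2)
    R=cv2.Rodrigues(c["rvec"])[0]; o=-R.T@c["tvec"]; r=np.c_[u,np.ones(len(u))]@R
    return o+r*((z-o[2])/r[:,2])[:,None]
T=lambda p:np.array([210,170])+(np.array(p)+.5)/4.7-.5
S=lambda p:np.array([215,180])+(np.array(p)+.5)/4.4-.5
def fit(shape,obs):  # shape Nx3 local, obs {cam:Nx2} ; pose x,y,yaw
    def W(q): c,s=np.cos(q[2]),np.sin(q[2]); return np.c_[q[0]+c*shape[:,0]-s*shape[:,1],q[1]+s*shape[:,0]+c*shape[:,1],shape[:,2]]
    f=lambda q:np.concatenate([(proj(n,W(q))-o).ravel() for n,o in obs.items()])
    r=least_squares(f,[.47,-.1,0],x_scale=[.1,.1,.1]); return r.x,r.fun
E
cat > m.py <<'E'
from h import *
np.set_printoptions(precision=4,suppress=True)
L=np.array([[52,160,70],[-50,160,70],[-50,-160,70],[52,-160,70]])/1e3
P=np.array([[30,60,78],[30,-60,78],[-30,-60,78],[-30,60,78]])/1e3
oL={"top":T([(50,265),(103,477),(760,317),(713,115)]),"scene":S([(45,186),(30,386),(755,388),(738,192)])}
oP={"top":T([(340,235),(590,175),(620,295),(372,358)]),"scene":S([(336,211),(600,210),(608,328),(338,328)])}
for o,sh in((oL,L),(oP,P)):
    for k in ({"top":o["top"]},{"scene":o["scene"]},o):
        q,r=fit(sh,k); print(list(k),q,np.abs(r).max())
    if sh is L: l=q
c,s=np.cos(l[2]),np.sin(l[2]); R=np.array([[c,-s],[s,c]])
print("plate in ledge",(q[:2]-l[:2])@R,q[2]-l[2])
for nm,z,t,sc in(("hub",.0885,(204,238),(202,176)),("pin",.1085,(203,358),(162,265))):
    for w in (pix("top",z,T(t))[0],pix("scene",z,S(sc))[0]): print(nm,w,(w[:2]-l[:2])@R)
E
python3 m.py
```

```text
['top'] [ 0.4492 -0.1244  0.2514] 1.6080550637013857
['scene'] [ 0.4487 -0.1216  0.2479] 1.4899803344762859
['top', 'scene'] [ 0.4489 -0.1228  0.2498] 2.1852330152881905
['top'] [ 0.4626 -0.1565  0.2619] 0.49715645260096153
['scene'] [ 0.4626 -0.1541  0.255 ] 0.5868063122388776
['top', 'scene'] [ 0.4626 -0.1551  0.2585] 1.179034395362578
plate in ledge [ 0.0052 -0.0346] 0.00865360443478605
hub [ 0.4714 -0.0283  0.0885] [0.0451 0.086 ]
hub [ 0.472  -0.0273  0.0885] [0.046  0.0869]
pin [ 0.4158 -0.0301  0.1085] [-0.0091  0.0981]
pin [ 0.4154 -0.0267  0.1085] [-0.0088  0.1014]
```

The fit agrees to about 2 mm: ledge (0.449, -0.123), yaw 0.25; plate centre at ledge (5, -35) mm; bar at about 0.23 rad. I'll start by shutting the fingers and turning tool x onto ledge x, since tool y then points along ledge -y.

Emit:
carry_out:
  moves: [-1,0,0,0,0,0,10.7,-1,0,0,0,0,0,10.7,-1,0,0,0,0,0,10.7,-1,0,0,0,0,0,10.7,-1,0,0,0,0,0,10.7]
  squeeze: 20

```text
clock: 0.72
tcp_pos: [0.1896, 0.5406, 0.2386]
orientation: [0.003, 0.989, 0.145, -0.002]
wrist_force: [0.1, 0.9, -0.1]
finger_gap: -0.0003
```

```bash
cat >> h.py <<'E'
from scipy.spatial.transform import Rotation
LP=np.array([.4489,-.1228,.25])
def to(x=None,y=None,ztip=None):  # ledge mm -> tool shift; prints where we are
    s=env.get_state(); q=s["orientation"]; R=Rotation.from_quat([q[1],q[2],q[3],q[0]])
    c,sn=np.cos(LP[2]),np.sin(LP[2]); A=np.array([[c,-sn],[sn,c]]); p=s["tcp_pos"]
    l=(p[:2]-LP[:2])@A*1e3; ax=R.as_matrix()
    print("t %.2f ledge %s tipz %.1f"%(s["clock"],l.round(1),p[2]*1e3-11),"gap %.4f"%s["finger_gap"],"F",s["wrist_force"].round(1))
    print("toolx yaw err deg %.2f"%np.degrees(np.arctan2(ax[1,0],ax[0,0])-LP[2]),"toolz",ax[:,2].round(4))
    if x is not None:
        w=np.r_[LP[:2]+A@np.array([x,y])/1e3,(ztip+11)/1e3]
        d=R.inv().apply(w-p)
        print("shift mm",(d*1e3).round(1))
E
python3 -c "
from h import *
to(-8,68,150)"
```

```text
t 0.72 ledge [-87.1 706.9] tipz 227.6 gap -0.0003 F [ 0.1  0.9 -0.1]
toolx yaw err deg 2.29 toolz [-0.0035 -0.0068 -1.    ]
shift mm [ 53.9 641.1  80.8]
```

Emit:
carry_out:
  moves: [-1,0.005,0.06,0,0,0,2.3,-1,0.005,0.06,0,0,0,0,-1,0.005,0.06,0,0,0,0,-1,0.005,0.06,0,0,0,0,-1,0.005,0.06,0,0,0,0]

```text
clock: 1.35
tcp_pos: [0.291, 0.2522, 0.237]
orientation: [0.004, 0.992, 0.127, -0.003]
wrist_force: [2.0, 0.1, 1.1]
finger_gap: 0.0001
```

Emit:
carry_out:
  moves: [-1,0.005,0.06,0,0,0,0,-1,0.005,0.06,0,0,0,0,-1,0.005,0.06,0,0,0,0,-1,0.005,0.06,0,0,0,0,-1,0,0,0,0,0,0]

```text
clock: 1.98
tcp_pos: [0.3726, 0.0139, 0.2385]
orientation: [0.005, 0.992, 0.124, -0.002]
wrist_force: [0.8, 0.8, -0.5]
finger_gap: 0.0002
```

```bash
python3 -c "
from h import *
to(-8,68,120)"
```

```text
t 1.98 ledge [-40.1 151.3] tipz 227.5 gap 0.0002 F [ 0.8  0.8 -0.5]
toolx yaw err deg -0.12 toolz [-0.002  -0.0098 -1.    ]
shift mm [ 32.8  82.3 108.1]
```

Emit:
carry_out:
  moves: [-1,0.016,0.041,0,0.5,0.25,0,-1,0.016,0.041,0,0,0,0,-1,0,0,0.04,0,0,0,-1,0,0,0.04,0,0,0,-1,0,0,0.0,0,0,0]

```text
clock: 2.6
tcp_pos: [0.4238, -0.0556, 0.1564]
orientation: [-0.002, 0.992, 0.125, -0.001]
wrist_force: [-0.6, -0.2, 0.6]
finger_gap: -0.0002
```

```bash
python3 - <<'E'
from h import *
to(-8,68,94)
a=env.read_camera("scene")[160:290,205:385,::-1]; b=env.read_camera("top")[150:280,205:385,::-1]
cv2.imwrite("pics/a1.png",cv2.resize(np.hstack([a,b]),(800,289*1),interpolation=cv2.INTER_CUBIC))
E
```

```text
t 2.60 ledge [-7.7 71.3] tipz 145.4 gap -0.0002 F [-0.6 -0.2  0.6]
toolx yaw err deg 0.05 toolz [-0.0017  0.0031 -1.    ]
shift mm [-0.3  3.5 51.3]
```

View pics/a1.png

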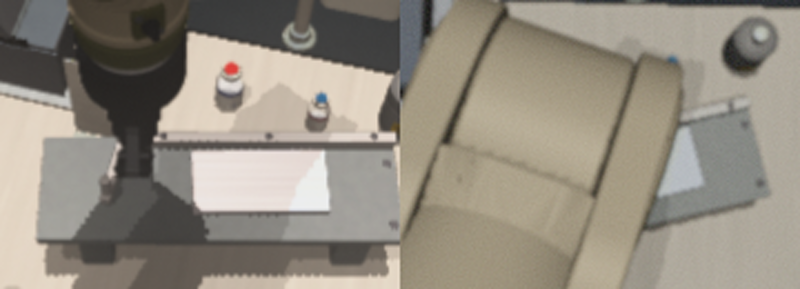

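The scene half shows the fingertips at about (135,178), right of the bar pin at about (107,180) and left of the plate at x 190; the arm hides most of the top view. I'll descend into the gap and push left.

Emit:
carry_out:
  moves: [-1,0,0.003,0.026,0,0,0,-1,0,0,0.018,0,0,0,-1,0,0,0.006,0,0,0,-1,0,-0.008,0,0,0,0,-1,0,0,0,0,0,0]

```text
clock: 3.32
tcp_pos: [0.4309, -0.0505, 0.1168]
orientation: [0.002, 0.992, 0.127, 0.008]
wrist_force: [-0.1, 0.7, -0.2]
finger_gap: -0.0001
```

Emit:
carry_out:
  moves: [-1,0,-0.012,0,0,0,0,-1,0,-0.01,0,0,0,0,-1,0.002,-0.01,0,0,0,0,-1,0.002,-0.01,0,0,0,0,-1,0,0,0,0,0,0]

```text
clock: 3.95
tcp_pos: [0.4262, -0.0062, 0.1196]
orientation: [0.004, 0.992, 0.128, 0.011]
wrist_force: [-0.2, 0.7, 0.7]
finger_gap: -0.0004
```

```bash
python3 - <<'E'
from h import *
to(4,116,94)
a=env.read_camera("scene")[190:290,210:350,::-1]
cv2.imwrite("pics/a2.png",cv2.resize(a,None,fx=5,fy=5,interpolation=cv2.INTER_CUBIC))
E
```

```text
t 3.95 ledge [  6.8 118.6] tipz 108.6 gap -0.0004 F [-0.2  0.7  0.7]
toolx yaw err deg 0.36 toolz [ 0.0238 -0.0045 -0.9997]
shift mm [-3.2  2.5 14.6]
```

View pics/a2.png

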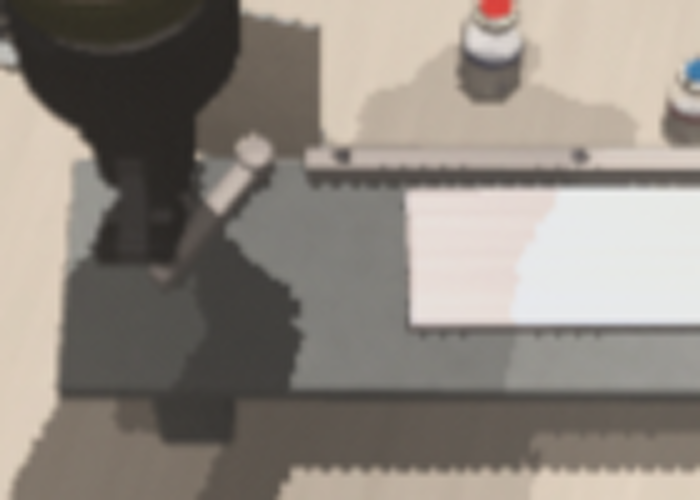

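```bash
python3 - <<'E'
from h import *
A=Rotation.from_euler('z',.25).as_matrix()[:2,:2]
w=pix("scene",.0845,np.array([[210,190],[210,190]])+np.array([[160,275],[253,150]])/5-.4)
print((w[:,:2]-LP[:2])@A)
for th in(.23,.5,.7,.9):
  c,s=np.cos(th),np.sin(th); L=[(45-r*c,85+r*s,z) for r,z in((57,108.5),(65,84.5),(0,86.5))]
  P=[np.r_[LP[:2]+A@np.array(l[:2])/1e3,l[2]/1e3] for l in L]; print(th,((proj("scene",P)-[210,190]+.4)*5).round())
s=env.get_state(); print(s["joint_pos"])
E
```

```text
[[-0.00725481  0.12201329]
 [ 0.04826818  0.08770206]]
0.23 [[218. 255.]
 [216. 301.]
 [259. 155.]]
0.5 [[181. 242.]
 [174. 286.]
 [259. 155.]]
0.7 [[157. 227.]
 [148. 269.]
 [259. 155.]]
0.9 [[137. 208.]
 [126. 247.]
 [259. 155.]]
[-2.04113348e-01  9.05099367e-02 -5.50752793e-01  9.05474820e-01
  2.32882865e-04  1.11076128e+00]
```

The bar is at about 0.6 rad, but the descent stopped short: the tip is at z 109, right on the pin's top. I'll lift, correct the tilt, go back to the right of the pin and descend further.

Emit:
carry_out:
  moves: [-1,0,0,-0.02,0,0,0,-1,0,0.018,0,0.6,-1.25,-0.3,-1,-0.005,0.018,0,0,0,0,-1,-0.005,0,0,0,0,0,-1,0,0,0,0,0,0]

```text
clock: 4.62
tcp_pos: [0.4222, -0.0438, 0.1382]
orientation: [-0.001, 0.991, 0.13, -0.004]
wrist_force: [-0.1, 0.0, -0.0]
finger_gap: 0.0002
```

```bash
python3 -c "
from h import *
to(-5,85,93)"
```

```text
t 4.62 ledge [-6.3 83.2] tipz 127.2 gap 0.0002 F [-0.1  0.  -0. ]
toolx yaw err deg 0.66 toolz [-0.0074  0.002  -1.    ]
shift mm [ 1.6 -1.7 34.2]
```

Emit:
carry_out:
  moves: [-1,0,0,0.012,-0.2,0.4,0.6,-1,0,0,0.01,0,0,0,-1,0,0,0.008,0,0,0,-1,0,0,0.006,0,0,0,-1,0,0,0,0,0,0]

```text
clock: 5.25
tcp_pos: [0.4212, -0.042, 0.1003]
orientation: [-0.001, 0.992, 0.126, -0.0]
wrist_force: [-1.1, 0.5, -0.1]
finger_gap: 0.0003
```

```bash
python3 -c "
from h import *
to(-5,85,93)"
```

```text
t 5.25 ledge [-6.8 85.1] tipz 89.3 gap 0.0003 F [-1.1  0.5 -0.1]
toolx yaw err deg 0.15 toolz [-7.0e-04  1.3e-03 -1.0e+00]
shift mm [ 1.8  0.1 -3.7]
```

Emit:
carry_out:
  moves: [-1,0.001,-0.008,-0.003,0,0,0,-1,0.002,-0.008,0,0,0,0,-1,0.003,-0.008,0,0,0,0,-1,0.003,-0.008,0,0,0,0,-1,0,0,0,0,0,0]

```text
clock: 5.88
tcp_pos: [0.4254, -0.0076, 0.1053]
orientation: [0.001, 0.992, 0.126, 0.003]
wrist_force: [0.1, 1.1, -0.5]
finger_gap: 0.0
```

```bash
python3 - <<'E'
from h import *
to(-12,117,92)
a=env.read_camera("scene")[190:290,210:350,::-1]
cv2.imwrite("pics/a3.png",cv2.resize(a,None,fx=5,fy=5,interpolation=cv2.INTER_CUBIC))
E
```

```text
t 5.88 ledge [  5.8 117.4] tipz 94.3 gap 0.0000 F [ 0.1  1.1 -0.5]
toolx yaw err deg 0.14 toolz [ 0.006  -0.0021 -1.    ]
shift mm [-17.8   0.4   2.3]
```

View pics/a3.png

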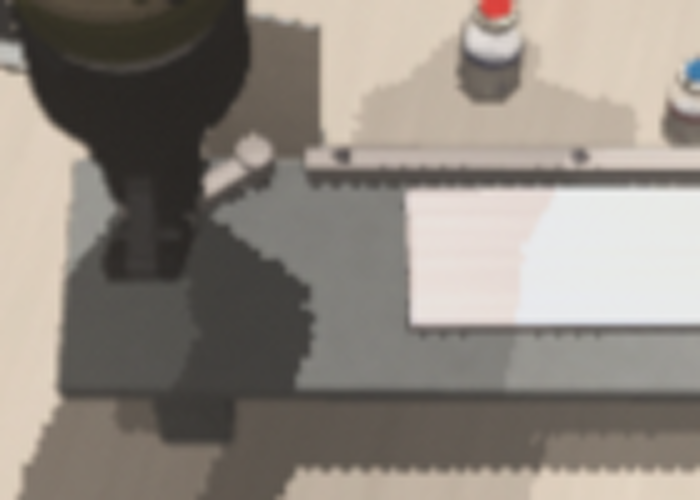

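The bar is now at about 1.0 rad and the plate hasn't moved. I'll go round to the near side of the pin and push away from the robot.

Emit:
carry_out:
  moves: [-1,0,0.006,0.001,0,0,0,-1,-0.014,0,0.001,0,0,0,-1,-0.014,0,0,0,0,0,-1,0,-0.015,0,0,0,0,-1,0,-0.013,0,0,0,0]

```text
clock: 6.55
tcp_pos: [0.3878, 0.0071, 0.1022]
orientation: [-0.0, 0.992, 0.124, 0.001]
wrist_force: [0.2, 0.7, 0.3]
finger_gap: 0.0
```

```bash
python3 -c "
from h import *
to(15,141,92)"
```

```text
t 6.55 ledge [-27. 141.] tipz 91.2 gap 0.0000 F [0.2 0.7 0.3]
toolx yaw err deg -0.03 toolz [ 1.6e-03  3.0e-04 -1.0e+00]
shift mm [42.  -0.1 -0.7]
```

Emit:
carry_out:
  moves: [-1,0.012,0,0,0,0,0,-1,0.01,0,0,0,0,0,-1,0.01,0,0,0,0,0,-1,0.01,0,0,0,0,0,-1,0,0,0,0,0,0]

```text
clock: 7.18
tcp_pos: [0.43, 0.0211, 0.1015]
orientation: [-0.001, 0.992, 0.127, -0.001]
wrist_force: [-1.0, -0.4, -0.5]
finger_gap: 0.0001
```

```bash
python3 -c "
from h import *
to(24,141,92)"
```

```text
t 7.17 ledge [ 17.3 144.1] tipz 90.5 gap 0.0001 F [-1.  -0.4 -0.5]
toolx yaw err deg 0.22 toolz [-0.0023  0.0025 -1.    ]
shift mm [ 6.7  3.1 -1.5]
```

Emit:
carry_out:
  moves: [-1,0.004,0.001,-0.001,0,0,0,-1,0.003,0,0,0,0,0,-1,0.002,0,0,0,0,0,-1,0.001,0,0,0,0,0,-1,0,0,0,0,0,0]

```text
clock: 7.8
tcp_pos: [0.4406, 0.0222, 0.1025]
orientation: [-0.001, 0.992, 0.126, -0.001]
wrist_force: [-0.8, -0.5, -0.1]
finger_gap: 0.0
```

```bash
python3 - <<'E'
from h import *
to(24,141,92)
a=env.read_camera("scene")[190:290,210:350,::-1]
cv2.imwrite("pics/a4.png",cv2.resize(a,None,fx=5,fy=5,interpolation=cv2.INTER_CUBIC))
E
```

```text
t 7.80 ledge [ 27.9 142.6] tipz 91.5 gap 0.0000 F [-0.8 -0.5 -0.1]
toolx yaw err deg 0.18 toolz [-0.0024  0.0022 -1.    ]
shift mm [-3.9  1.6 -0.5]
```

View pics/a4.png

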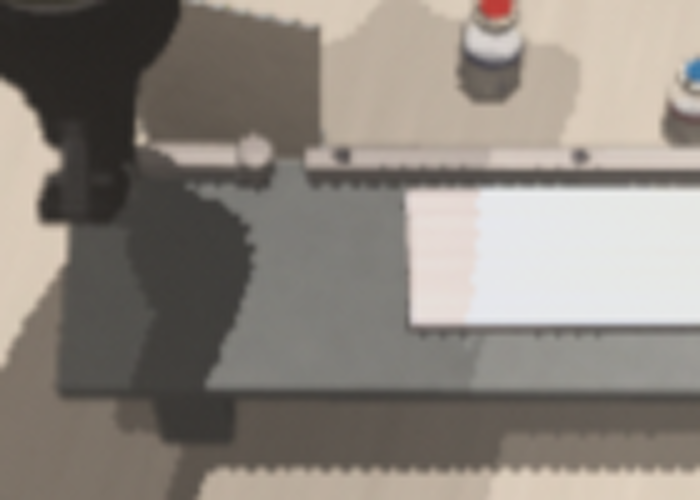

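The bar now lies in line with the rail, from the hub at (253,150) to about (140,150), and the plate hasn't moved. I'll retreat, rise, open the fingers slightly (about 20 mm gap) and go behind the plate.

Emit:
carry_out:
  moves: [-1,-0.015,0,0,0,0,0,-1,-0.005,0,-0.02,0,0,0,-0.53,0,0,-0.02,0,0,0,-0.53,0,0.04,0,0,0,0,-0.53,0,0.05,0,0,0,0]

```text
clock: 8.48
tcp_pos: [0.4389, -0.07, 0.1436]
orientation: [-0.001, 0.992, 0.129, -0.002]
wrist_force: [1.3, 0.9, 0.0]
finger_gap: 0.0202
```

Emit:
carry_out:
  moves: [-0.53,0,0.05,0,0,0,0,-0.53,0,0.05,0,0,0,0,-0.53,0,0.04,0,0,0,0,-0.53,0,0.02,0,0,0,0,-0.53,0,0,0,0,0,0]

```text
clock: 9.1
tcp_pos: [0.4773, -0.2318, 0.144]
orientation: [-0.001, 0.992, 0.127, -0.001]
wrist_force: [-0.6, 0.2, -0.0]
finger_gap: 0.02
```

```bash
python3 -c "
from h import *
to(4,-128,90)"
```

```text
t 9.10 ledge [   0.5 -112.6] tipz 133.0 gap 0.0200 F [-0.6  0.2 -0. ]
toolx yaw err deg 0.29 toolz [-0.0023  0.0012 -1.    ]
shift mm [ 3.5 15.5 43. ]
```

Emit:
carry_out:
  moves: [-0.53,0.003,0.012,0,0,0.15,0.3,-0.53,0,0.004,0,0,0,0,-0.53,0,0,0.02,0,0,0,-0.53,0,0,0.015,0,0,0,-0.53,0,0,0,0,0,0]

```text
clock: 9.72
tcp_pos: [0.4839, -0.2429, 0.1085]
orientation: [-0.002, 0.992, 0.127, -0.0]
wrist_force: [-0.0, -0.5, 0.6]
finger_gap: 0.02
```

```bash
python3 -c "
from h import *
to(4,-128,74)"
```

```text
t 9.72 ledge [   4.2 -125.1] tipz 97.5 gap 0.0200 F [-0.  -0.5  0.6]
toolx yaw err deg 0.26 toolz [-5.0e-04  3.4e-03 -1.0e+00]
shift mm [-0.3  3.  23.5]
```

Emit:
carry_out:
  moves: [-0.53,0,0.002,0.01,0,0,0,-0.53,0,0,0.006,0,0,0,-0.53,0,0,0.004,0,0,0,-0.53,0,0,0.002,0,0,0,-0.53,0,0,0,0,0,0]

```text
clock: 10.35
tcp_pos: [0.4851, -0.245, 0.0861]
orientation: [-0.001, 0.992, 0.127, 0.001]
wrist_force: [0.2, -0.3, 0.1]
finger_gap: 0.02
```

```bash
python3 - <<'E'
from h import *
to(4,-128,74)
a=env.read_camera("scene")[190:290,280:420,::-1]
cv2.imwrite("pics/a5.png",cv2.resize(a,None,fx=5,fy=5,interpolation=cv2.INTER_CUBIC))
E
```

```text
t 10.35 ledge [   4.8 -127.3] tipz 75.1 gap 0.0200 F [ 0.2 -0.3  0.1]
toolx yaw err deg 0.29 toolz [ 7.0e-04  2.6e-03 -1.0e+00]
shift mm [-0.8  0.7  1.1]
```

View pics/a5.png

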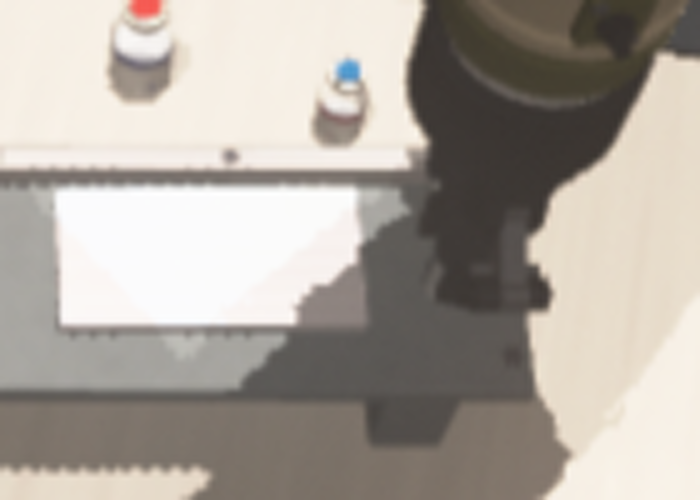

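The fingers are behind the plate, at about (435-550, 190-310), with a clear gap to its back edge at 365. I'll feel for the deck in small steps.

Emit:
carry_out:
  moves: [-0.53,0,0,0.0015,0,0,0,-0.53,0,0,0.001,0,0,0,-0.53,0,0,0,0,0,0,-0.53,0,0,0.001,0,0,0,-0.53,0,0,0,0,0,0]

```text
clock: 11.02
tcp_pos: [0.4855, -0.2452, 0.083]
orientation: [-0.001, 0.992, 0.127, 0.001]
wrist_force: [-0.5, -0.2, 0.4]
finger_gap: 0.02
```

Emit:
carry_out:
  moves: [-0.53,0,0,0.001,0,0,0,-0.53,0,0,0.001,0,0,0,-0.53,0,0,0,0,0,0,-0.53,0,0,0,0,0,0,-0.53,0,0,0,0,0,0]

```text
clock: 11.65
tcp_pos: [0.4856, -0.2453, 0.0812]
orientation: [-0.001, 0.992, 0.127, 0.001]
wrist_force: [-0.2, -0.4, 0.9]
finger_gap: 0.0204
```

Emit:
carry_out:
  moves: [-0.53,0,0,0.001,0,0,0,-0.53,0,0,0.001,0,0,0,-0.53,0,0,0,0,0,0,-0.53,0,0,0,0,0,0,-0.53,0,0,0,0,0,0]

```text
clock: 12.28
tcp_pos: [0.4857, -0.2454, 0.0812]
orientation: [-0.0, 0.992, 0.127, 0.002]
wrist_force: [-0.3, -0.2, 1.8]
finger_gap: 0.0197
```

The deck is felt at TCP z 0.081. I'll raise 2 mm and advance.

Emit:
carry_out:
  moves: [-0.53,0,0,-0.002,0,0,0,-0.53,0,-0.006,0,0,0,0,-0.53,0,-0.006,0,0,0,0,-0.53,0,-0.004,0,0,0,0,-0.53,0,0,0,0,0,0]

```text
clock: 12.9
tcp_pos: [0.4809, -0.2283, 0.0827]
orientation: [-0.001, 0.992, 0.127, 0.001]
wrist_force: [0.3, -0.5, 0.2]
finger_gap: 0.0201
```

```bash
python3 -c "
from h import *
to(4,-100,72.5)"
```

```text
t 12.90 ledge [   4.9 -110.1] tipz 71.7 gap 0.0201 F [ 0.3 -0.5  0.2]
toolx yaw err deg 0.31 toolz [ 0.0019  0.0016 -1.    ]
shift mm [ -0.9 -10.1  -0.8]
```

Emit:
carry_out:
  moves: [-0.53,0,-0.006,0,0,0.1,0.3,-0.53,0,-0.008,0,0,0,0,-0.53,0,-0.008,0,0,0,0,-0.53,0,-0.008,0,0,0,0,-0.53,0,-0.004,0,0,0,0]

```text
clock: 13.52
tcp_pos: [0.4722, -0.1937, 0.0829]
orientation: [-0.0, 0.992, 0.124, 0.002]
wrist_force: [0.2, -1.0, 0.4]
finger_gap: 0.02
```

```bash
python3 - <<'E'
from h import *
to(4,-40,72.5)
a=env.read_camera("scene")[190:290,210:390,::-1]
cv2.imwrite("pics/a6.png",cv2.resize(a,None,fx=4.4,fy=4.4,interpolation=cv2.INTER_CUBIC))
E
```

```text
t 13.53 ledge [  5.1 -74.4] tipz 71.9 gap 0.0200 F [ 0.2 -1.   0.4]
toolx yaw err deg -0.03 toolz [ 4.4e-03  9.0e-04 -1.0e+00]
shift mm [ -1.1 -34.4  -0.6]
```

View pics/a6.png

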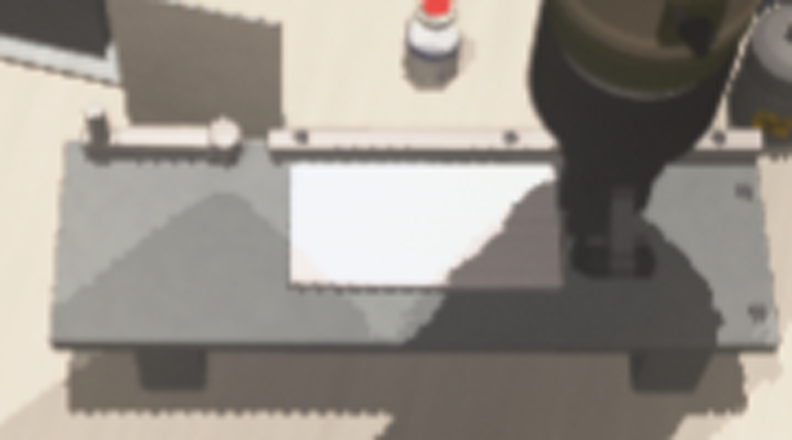

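The plate is being pushed straight along the rail (front edge about x 290 in the crop) and the bar is open. I'll continue.

Emit:
carry_out:
  moves: [-0.53,0,-0.008,0,0,-0.25,0,-0.53,0,-0.008,0,0,0,0,-0.53,0,-0.008,0,0,0,0,-0.53,0,-0.008,0,0,0,0,-0.53,0,-0.008,0,0,0,0]

```text
clock: 14.2
tcp_pos: [0.4619, -0.1525, 0.083]
orientation: [0.0, 0.992, 0.124, 0.0]
wrist_force: [0.2, -0.5, -0.6]
finger_gap: 0.0197
```

```bash
python3 -c "
from h import *
to(4,0,72.5)"
```

```text
t 14.20 ledge [  5.2 -31.9] tipz 72.0 gap 0.0197 F [ 0.2 -0.5 -0.6]
toolx yaw err deg -0.05 toolz [ 2.e-04 -3.e-04 -1.e+00]
shift mm [ -1.2 -31.9  -0.5]
```

Emit:
carry_out:
  moves: [-0.53,0,-0.008,0,0,0,0,-0.53,0,-0.008,0,0,0,0,-0.53,0,-0.008,0,0,0,0,-0.53,0,-0.008,0,0,0,0,-0.53,0,-0.008,0,0,0,0]

```text
clock: 14.82
tcp_pos: [0.4511, -0.1108, 0.083]
orientation: [0.0, 0.992, 0.124, 0.0]
wrist_force: [0.3, -0.9, -0.2]
finger_gap: 0.0198
```

Emit:
carry_out:
  moves: [-0.53,0,-0.008,0,0,0,0,-0.53,0,-0.008,0,0,0,0,-0.53,0,-0.006,0,0,0,0,-0.53,0,-0.004,0,0,0,0,-0.53,0,0,0,0,0,0]

```text
clock: 15.45
tcp_pos: [0.444, -0.0831, 0.083]
orientation: [-0.0, 0.992, 0.125, -0.0]
wrist_force: [-0.5, -0.2, -0.3]
finger_gap: 0.0198
```

```bash
python3 - <<'E'
from h import *
to(4,64,72.5)
a=env.read_camera("scene")[180:290,190:370,::-1]
cv2.imwrite("pics/a7.png",cv2.resize(a,None,fx=4.4,fy=4.4,interpolation=cv2.INTER_CUBIC))
E
```

```text
t 15.45 ledge [ 5.1 39.7] tipz 72.0 gap 0.0198 F [-0.5 -0.2 -0.3]
toolx yaw err deg 0.01 toolz [-1.e-04  1.e-04 -1.e+00]
shift mm [ -1.1 -24.3  -0.5]
```

View pics/a7.png

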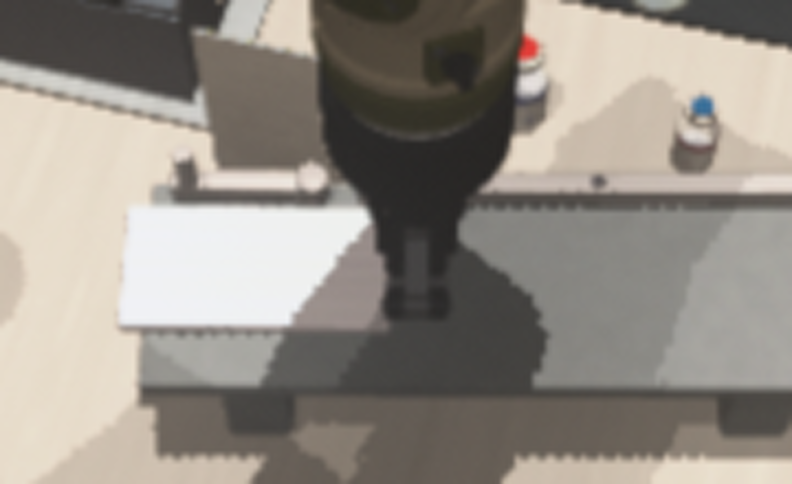

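The plate already sticks out a little: its leading corners are at crop (130,207) and (120,327). I'll measure the overhang.

```bash
python3 - <<'E'
from h import *
A=Rotation.from_euler('z',.25).as_matrix()[:2,:2]
f=lambda p,z:((pix("scene",z,np.array([190,180])+(np.array(p)+.5)/4.4-.5)[:,:2]-LP[:2])@A*1e3).round(1)
print(f([(130,207),(120,325)],.078)); print(f([(140,386),(155,190)],.07))
E
```

```text
[[ 35.3 169.8]
 [-23.4 169.5]]
[[-48.8 159.8]
 [ 48.5 160.3]]
```

Emit:
carry_out:
  moves: [-0.53,0,-0.007,0,0,0,0,-0.53,0,-0.007,0,0,0,0,-0.53,0,-0.006,0,0,0,0,-0.53,0,-0.004,0,0,0,0,-0.53,0,0,0,0,0,0]

```text
clock: 16.12
tcp_pos: [0.4378, -0.0587, 0.0831]
orientation: [0.0, 0.992, 0.124, 0.0]
wrist_force: [0.5, 0.5, 0.4]
finger_gap: 0.02
```

```bash
python3 -c "
from h import *
to(4,64.5,72.5)"
```

```text
t 16.12 ledge [ 5.1 64.9] tipz 72.1 gap 0.0200 F [0.5 0.5 0.4]
toolx yaw err deg -0.02 toolz [ 1.e-04 -2.e-04 -1.e+00]
shift mm [-1.1  0.4 -0.4]
```

Now I'll back off, rise clear and check.

Emit:
carry_out:
  moves: [-0.53,0,0.008,0,0,0,0,-0.53,0,0.012,0,0,0,0,-0.53,0,0.01,-0.01,0,0,0,-0.53,0,0,-0.04,0,0,0,-0.53,0,0,-0.04,0,0,0]

```text
clock: 16.75
tcp_pos: [0.4439, -0.0907, 0.1735]
orientation: [-0.002, 0.992, 0.124, -0.003]
wrist_force: [0.1, 0.3, -0.4]
finger_gap: 0.0205
```

Emit:
carry_out:
  moves: [-0.53,0,0.04,-0.02,0,0,0,-0.53,0,0.05,0,0,0,0,-0.53,0,0.04,0,0,0,0,-0.53,0,0,0,0,0,0,-0.53,0,0,0,0,0,0]

```text
clock: 17.38
tcp_pos: [0.4792, -0.2255, 0.2015]
orientation: [0.001, 0.992, 0.122, 0.002]
wrist_force: [0.9, -0.2, 0.0]
finger_gap: 0.0197
```

```bash
python3 - <<'E'
from h import *
to()
a=env.read_camera("scene")[180:290,190:370,::-1]
cv2.imwrite("pics/a8.png",cv2.resize(a,None,fx=4.4,fy=4.4,interpolation=cv2.INTER_CUBIC))
E
```

```text
t 17.38 ledge [   4. -107.] tipz 190.5 gap 0.0197 F [ 0.9 -0.2  0. ]
toolx yaw err deg -0.26 toolz [ 0.0038 -0.0024 -1.    ]
```

View pics/a8.png

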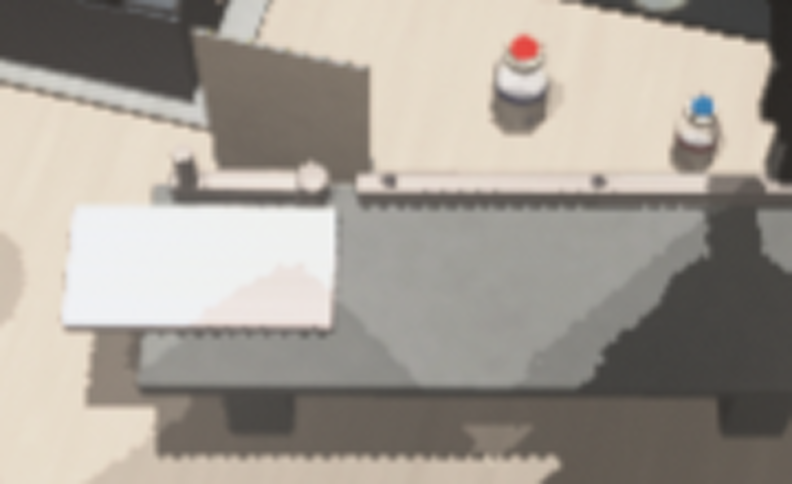

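The plate is flat and in line: leading corners at (75,207) and (64,326), back corners at (335,207) and (332,328), pin at (184,155), hub at (313,170). I'll take a final measurement, then hand in.

```bash
python3 - <<'E'
from h import *
A=Rotation.from_euler('z',.25).as_matrix()[:2,:2]
f=lambda p,z:((pix("scene",z,np.array([190,180])+(np.array(p)+.5)/4.4-.5)[:,:2]-LP[:2])@A*1e3)
p=f([(75,207),(64,325),(332,327),(335,208)],.078); print(p.round(1))
h=f([(313,173)],.0865)[0]; q=f([(184,155)],.1085)[0]; print("bar",h,q,np.arctan2(q[1]-h[1],h[0]-q[0]))
ok=186<p[:2,1].mean()<204
if ok: print(env.hand_in())
E
```

```text
[[ 35.1 194.8]
 [-23.6 194.2]
 [-23.8  76.4]
 [ 35.3  76.5]]
bar [48.6903294  86.52677605] [ 45.26828396 142.6431506 ] 1.5098905209049727
the job is handed in; nothing more can be done
None
```

I swung the stop bar open, pushed the plate along the rail with the slightly opened fingertips, and handed the job in at about 17.4 s. `hand_in` reports no verdict, so what follows is my own camera check.

- **Plate:** the last picture put its leading end about 34–35 mm past the open end. It lies flat and within about 0.01 rad of the rail.
- **Stop bar:** measured at about 1.51 rad. The plate was still at its starting place when the bar was swung out.
- **Surroundings:** the arm was clear and touching nothing. The two vials looked undisturbed. I didn't check the lead pot or the red jar in the last picture, but the arm stayed clear of both.

**One slip:** my first descent stopped about 15 mm too high, so the fingers rode on the pin's top and turned the bar only part way. I lifted, repositioned and finished the swing from beside the pin. Forces read under 2 N throughout.

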